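# Refit the gas ring's knob, push it in and turn it to light

## Robot

A 6-joint arm with a two-finger parallel gripper is mounted at the origin on a cart in front of the work surface, level with it; the furniture and walls round the work are solid. World frame = base frame: x ahead of the robot, y to its left, z up, the work surface at z = 0. Lengths are in mm, angles in rad, forces in N, time in s.
With the tool pointing down it reaches from about 250 to 775 mm from the base axis. Payload 4 kg.
Tool frame: the origin (TCP) lies between the finger pads; the fingertips stand 19 mm ahead of it and the grasp point (between the pads) is the TCP; z points along the fingers, y is the line along which they close (so a half turn about z gives the same grasp; the last joint's range is limited). The gripper opens to 85 mm and grips with 20 to 120 N. Pads are 22 mm wide; open, the fingers measure 114 mm over their backs; the gripper's body (76 mm by 85 mm) begins 54 mm behind the grasp point. The pads swing forward as they close: fully open they stand 13 mm farther back than shut.
Start: joints at [1.157, 0.087, 1.371, -0, 1.684, -0.103], TCP at [168.209, 523.661, 250.341] pointing down, gripper open.
Joint ranges: [-3.1, 3.1], [-0.76, 2.03], [0.27, 2.55], [-1.08, 4.22], [0.17, 2.65], [-2.57, 2.57]. Speed limits (rad/s): [2.79, 2.79, 3.14, 3.14, 3.14, 3.14].

## Interface

Orientations are given as a unit quaternion [w, x, y, z].
In Python, from plant import * gives the robot as it stands.
- The arm moves only by the shell command python3 -m creep 'ROWS'. ROWS is JSON, a list of rows, each an object with "rotation": the turn, a rotation vector about the tool's x, y, z in rad, a list of three; "delta_pos": the shift along the tool's x, y, z in m, a list of three; "grip": the opening, from 0 (shut) to 1 (fully open). A call has 1 to 12 rows; each row is the pose to reach, as a shift and turn from the pose commanded when the call began, along the tool's axes at that moment; what a row does not reach only later rows make up. A row lasts 1/10 s, in which the tool goes at most 50 mm and 8.59 degrees, less where a joint would pass 70% of its speed; a pose out of reach is approached as far as the arm can. A call with a gripper value outside its range is refused whole. The fingers move at their own pace and stop on an object; the grip force is fixed at half the most. Time passes only in rows, so rows that repeat a pose let the fingers close. It gives the time, the measured TCP pose, the force, the opening and the grip force at its end, in the units of the state.
- observe(): the state, without advancing time (a new reading comes with each control period).
- camera(name): name is "side" or "top" or "wrist"; returns a dict with "img" (384x512x3 uint8, red, green, blue), "fx", "fy", "cx", "cy" (pixels), "view" (4x4, takes a point from world to camera coordinates). Camera axes: x right, y up, looking along -z (the intrinsics and any distortion apply to the point x, -y, -z); pixel columns grow to the right and rows downward; lengths in mm; the calibration is good to about 2 mm. A picture is of the moment at which its call begins. There is no depth.
- hand_in(): hands the job in; it is judged then, once.
The state is a dict: "t": time; "joints": joint angles; "dq": joint speeds; "tau": joint torques, N m; "tool_pos": TCP position; "eef_rot": TCP orientation; "wrist_force": force on the tool from outside, world axes, zero at the start; "wrist_torque": the same for the moment, N m; "opening": opening from 0.0 (shut) to 1.0 (fully open); "gripper_force": force on a finger pad.
Only numpy, scipy, OpenCV 4.12 (cv2) and the standard library are available. Lean on these libraries where they do the work, as an engineer would, in place of code of your own. Each camera call takes 0.05 s, during which the arm holds its last target. There are 200 camera calls.

## Task

The control knob of the small gas ring was taken off for cleaning. Turn it so that the flat in its bore matches the flat on the valve shaft, put it fully home on the shaft, push it in against the valve's spring with the valve still at off, and only then, keeping it pushed in, turn it anticlockwise as far as it goes to the flame mark. Finish while holding: do not let go, but keep the knob gripped, pushed in and turned, as one does while a burner lights; leave the other things on the counter where they stand.

Things in the scene. Friction and masses are not known exactly. Their poses are not given: they have to be found in the camera images.
- gas_ring: Table-top gas ring, fixed, 184 (x) x 274 (y) mm; top of its steel plate 55 mm above the worktop. Left (+y) half: burner and pan support, 88 mm high, 58 mm or more from the shaft's axis. Origin: centre of the underside, z up, -x is its front. The bare valve shaft stands at x -18, y -88 mm. Marks on the plate beside it: dot (off, to +x) and a drop-shaped flame, 60 deg anticlockwise.
- shaft_tip (a point): Centre of the top end of the upright brass valve shaft, 78 mm above the worktop while not pushed. The shaft is a D: 14 mm diameter with one flat 2 mm from the axis; 23 mm long above the plate, tip chamfered 1.5 mm. The frame turns with the shaft: z up, +x points out of the flat. At off the flat faces +x of the gas ring (the dot).
- knob: Black control knob, about 60 g, loose, standing bore down: round skirt 44 mm diameter, 16 mm high; on it a bar grip 39 mm long (x), 14 mm wide (y), from 16 to 34 mm height, the place to grip. One end of the bar is tapered and bears a white pointer line. Origin: centre of the underside, z up, +x towards the pointer.
- knob_bore (a point): Mouth of the bore in the knob's underside (knob's origin and axes). The bore is a D of 15.4 mm diameter with its flat on the pointer side (+x), 2.6 mm from the axis; 13 mm deep, lead-in 2.2 mm, at the flat 1.2 mm. It takes the shaft only with both flats on the same side, to about 0.1 rad. Fully home this point is 13 mm below the shaft's tip: 10 mm above the plate, or 4 mm when pushed in.
- knob_pointer (a point): Top of the pointer end of the knob's bar: 20.5 mm from the knob's axis along its +x, 34 mm above its underside.
- valve_push (a joint): How far the valve shaft is pushed in (down), 0 to 0.006 m; it rests at 0. A spring pushes it back, with 3.6 N at the start and 7.2 N fully pushed in. Over 0.0035 counts as pushed in.
- valve_turn (a joint): Turn of the valve shaft, anticlockwise seen from above, from 0 (off) to a stop at 1.047 rad (60 degrees, the flame mark). It turns stiffly (about 0.06 N m) and stays where it is left. Starts at 0. The knob has up to 0.2 rad of play on the shaft before it takes it along.
- leveller: Bystander: black round coffee leveller, 62 mm diameter, 33 mm high, smooth flat top without a bar. Origin: centre of the underside.
- milk_pitcher: Bystander: steel milk pitcher with spout and handle, 72 x 86 x 94 mm. Origin: centre of the underside.
- lid_stack: Bystander: stack of black cup lids, 68 mm diameter, 50 mm high. Origin: centre of the underside.
Mind the look-alikes: they are no part of the job. Leave any purple look-alike of the knob alone.

How it is judged:
By the outcome, as a careful person would: the job done as asked, in the order asked, and still so for the second after the job is handed in, while the arm keeps its last pose, push and grip.
It also fails if it takes over 48 s, if anything falls off the work surface, if the arm or the gripper's body presses on something with over 40 N, if the wrist force passes 120 N, or if a joint passes its speed limit or range.

## Working session

There is one attempt and no reset: what is moved stays moved. The work goes in short steps, Python scripts to look and compute and a shell command to move; the robot and the scene stay as the last step left them, time stands still between calls to the robot, and variables do not carry over. Pictures are saved under pics/ and viewed, at most 10 in all, crops included, and the job is handed in when it is done.

```bash
mkdir -p pics; cat > h.py <<'E'
from plant import *
import numpy as np, cv2
from scipy.spatial.transform import Rotation as R
def snap(n,f):
    c=camera(n); cv2.imwrite('pics/'+f,c['img'][:,:,::-1]); np.savez('pics/'+f+'.npz',**{k:np.array(v) for k,v in c.items()}); return c
def load(f): return dict(np.load('pics/'+f+'.npz',allow_pickle=True))
def ray(c,u,v,z):
    V=np.array(c['view'],float); d=np.array([(u-c['cx'])/c['fx'],-(v-c['cy'])/c['fy'],-1.]); 
    o=-V[:3,:3].T@V[:3,3]; d=V[:3,:3].T@d; return o+d*(z-o[2])/d[2]
def proj(c,p):
    V=np.array(c['view'],float); q=V[:3,:3]@np.array(p,float)+V[:3,3]
    return np.array([c['cx']+c['fx']*q[0]/-q[2], c['cy']+c['fy']*q[1]/q[2]])
E
python3 - <<'E'
from h import *
ims=[]
for n in('side','top','wrist'):
    c=snap(n,n+'0.png'); print(n,[k for k in c if k!='img'],c['fx'],c['cx'],np.round(c['view'],3).tolist())
s=observe(); print(s['eef_rot'],s['wrist_force'],s['opening'],s['t'])
E
```

```text
side ['fx', 'fy', 'cx', 'cy', 'view'] 378.41776115310284 251.7412724279664 [[0.965, -0.261, -0.016, -500.863], [0.137, 0.454, 0.88, -150.774], [-0.223, -0.852, 0.474, -865.467], [0.0, 0.0, 0.0, 1.0]]
top ['fx', 'fy', 'cx', 'cy', 'view'] 436.98747593949236 255.8842696230784 [[0.007, -1.0, 0.013, 17.31], [0.988, 0.009, 0.157, -519.611], [-0.157, 0.012, 0.988, -1175.393], [0.0, 0.0, 0.0, 1.0]]
wrist ['fx', 'fy', 'cx', 'cy', 'view'] 272.774834379171 257.0521641874069 [[0.304, 0.953, -0.003, -549.361], [-0.919, 0.293, -0.265, 35.088], [-0.251, 0.083, 0.964, -379.524], [0.0, 0.0, 0.0, 1.0]]
[-2.11344855e-04  1.54759089e-01  9.87951867e-01 -8.29251685e-04] [-0.69521802 -0.19519347  0.12339445] 1.00100268887893 0.15
```

View pics/top0.png

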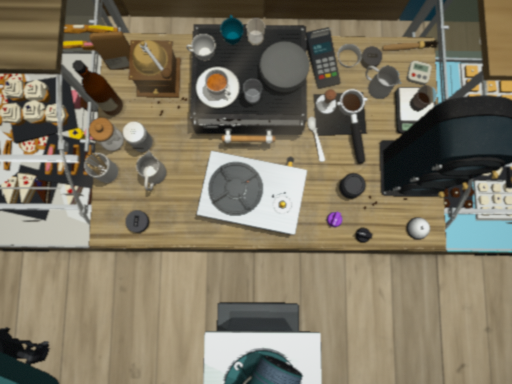

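View pics/side0.png

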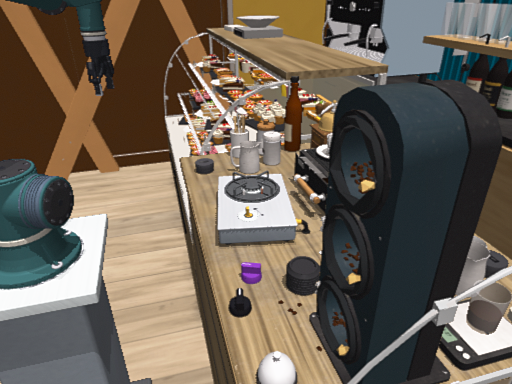

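Top view candidates are: black knob (363,235), purple look-alike (335,219), lid stack (351,186), and leveller (137,222). By its description I choose (363,235), a black skirt with a bar. The shaft is near (282,204). I'll check both in one close crop.

```bash
python3 - <<'E'
from h import *
t=load('top0.png')['img'];s=load('side0.png')['img']
f=lambda i,x,y,w,h:cv2.resize(i[y:y+h,x:x+w],(400,300),interpolation=cv2.INTER_CUBIC)
o=np.vstack([np.hstack([f(t,340,218,40,30),f(t,250,180,60,45)]),np.hstack([f(s,215,285,48,36),f(s,220,190,60,45)])])
cv2.imwrite('pics/crop1.png',o[:,:,::-1])
c=load('top0.png')
for u,v,z in((363,235,20),(335,219,20),(282,204,78)):print(ray(c,u,v,z))
for p in ((208,153),(307,170),(295,235),(198,213)):print(ray(c,*p,55))
E
```

```text
[ 416.53259303 -279.52621467   20.        ]
[ 460.88076865 -201.84146808   20.        ]
[493.92580798 -48.38127997  78.        ]
[639.03399265 156.33923305  55.        ]
[ 593.34191472 -119.84965046   55.        ]
[412.49308692 -85.20638843  55.        ]
[470.28702225 179.47494333  55.        ]
```

View pics/crop1.png

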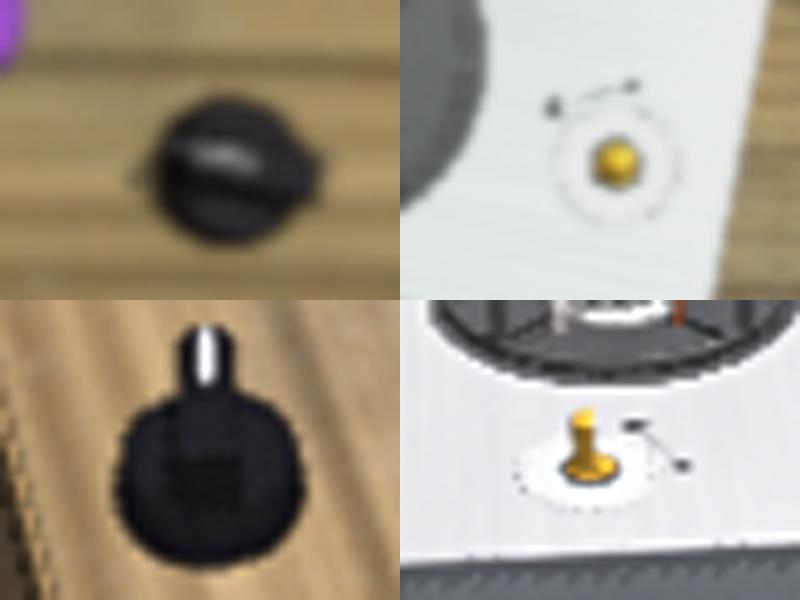

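The crop confirms the black knob, with its bar about 15° off the image horizontal. The white pointer is apparently at the far (+y) end in the side view, to be confirmed with the wrist camera. The shaft is at about (494,-48), which agrees with the ring corners (edge 280 vs 274 mm, yaw about -0.165). Now I'll move over the knob with the fingers across the bar.

```bash
python3 -m creep '[{"delta_pos":[-0.482,-0.690,0.0],"rotation":[0,0,1.5],"grip":1},{"delta_pos":[-0.482,-0.690,0.0],"rotation":[0,0,1.5],"grip":1},{"delta_pos":[-0.482,-0.690,0.0],"rotation":[0,0,1.5],"grip":1},{"delta_pos":[-0.482,-0.690,0.0],"rotation":[0,0,1.5],"grip":1},{"delta_pos":[-0.482,-0.690,0.0],"rotation":[0,0,1.5],"grip":1},{"delta_pos":[-0.482,-0.690,0.0],"rotation":[0,0,1.5],"grip":1},{"delta_pos":[-0.482,-0.690,0.0],"rotation":[0,0,1.5],"grip":1},{"delta_pos":[-0.482,-0.690,0.0],"rotation":[0,0,1.5],"grip":1},{"delta_pos":[-0.482,-0.690,0.0],"rotation":[0,0,1.5],"grip":1},{"delta_pos":[-0.482,-0.690,0.0],"rotation":[0,0,1.5],"grip":1},{"delta_pos":[-0.482,-0.690,0.0],"rotation":[0,0,1.5],"grip":1},{"delta_pos":[-0.482,-0.690,0.0],"rotation":[0,0,1.5],"grip":1}]'; cat > st.py <<'E'
from h import *
import sys
s=observe(); r=R.from_quat(np.roll(s['eef_rot'],-1)); M=r.as_matrix()
print('t',round(s['t'],2),'pos',np.round(s['tool_pos'],1),'yawY',round(np.degrees(np.arctan2(M[1,1],M[0,1])),2),'tilt',np.round(M[:2,2],4),'q',np.round(s['joints'],2),'F',np.round(s['wrist_force'],1),'T',np.round(s['wrist_torque'],2),'op',round(s['opening'],3),'gf',np.round(s['gripper_force'],1))
if len(sys.argv)>3: # target x y yawY(deg)
    x,y,w=map(float,sys.argv[1:4]); d=np.array([x,y,s['tool_pos'][2]])-s['tool_pos']
    print('delta tool mm',np.round(M.T@d,1),'rotz',round(-np.radians(w-np.degrees(np.arctan2(M[1,1],M[0,1]))),3))
E
python3 st.py 416.5 -279.5 -14.5
```

```text
t: 1.35
tool_pos: [344.8, -51.8, 250.3]
eef_rot: [0.0, 0.787, 0.617, 0.001]
wrist_force: [0.6, 0.4, 0.4]
opening: 1.0
gripper_force: 0.0
t 1.35 pos [344.8 -51.8 250.3] yawY -13.79 tilt [0.0012 0.0002] q [-0.31 -0.38  1.78  0.    1.74 -0.07] F [0.6 0.4 0.4] T [-0.01 -0.01  0.01] op 1.0 gf 0.0
delta tool mm [-2.040e+02  1.239e+02  1.000e-01] rotz 0.012
```

```bash
python3 -m creep '[{"delta_pos":[-0.204,0.124,0.06],"rotation":[0,0,0.012],"grip":1},{"delta_pos":[-0.204,0.124,0.06],"rotation":[0,0,0.012],"grip":1},{"delta_pos":[-0.204,0.124,0.1],"rotation":[0,0,0.012],"grip":1},{"delta_pos":[-0.204,0.124,0.14],"rotation":[0,0,0.012],"grip":1},{"delta_pos":[-0.204,0.124,0.14],"rotation":[0,0,0.012],"grip":1},{"delta_pos":[-0.204,0.124,0.14],"rotation":[0,0,0.012],"grip":1},{"delta_pos":[-0.204,0.124,0.14],"rotation":[0,0,0.012],"grip":1},{"delta_pos":[-0.204,0.124,0.14],"rotation":[0,0,0.012],"grip":1},{"delta_pos":[-0.204,0.124,0.14],"rotation":[0,0,0.012],"grip":1}]'; python3 st.py 416.5 -279.5 -14.5
python3 - <<'E'
from h import *
c=snap('wrist','w1.png'); cv2.imwrite('pics/w1b.png',cv2.resize(c['img'][:,:,::-1],(800,600),interpolation=cv2.INTER_CUBIC)); print(proj(c,(416.5,-279.5,34)))
E
```

```text
t: 2.25
tool_pos: [417.3, -277.0, 111.6]
eef_rot: [0.001, 0.79, 0.613, 0.0]
wrist_force: [-0.2, -0.5, -0.3]
opening: 1.002
gripper_force: 0.0
t 2.25 pos [ 417.3 -277.   111.6] yawY -14.4 tilt [ 0.0016 -0.0008] q [-0.7   0.05  1.69  0.    1.4  -0.45] F [-0.2 -0.5 -0.3] T [-0.03  0.02 -0.  ] op 1.002 gf 0.0
delta tool mm [-2.6 -0.2  0. ] rotz 0.002
[257.1650257  209.41302007]
```

View pics/w1b.png

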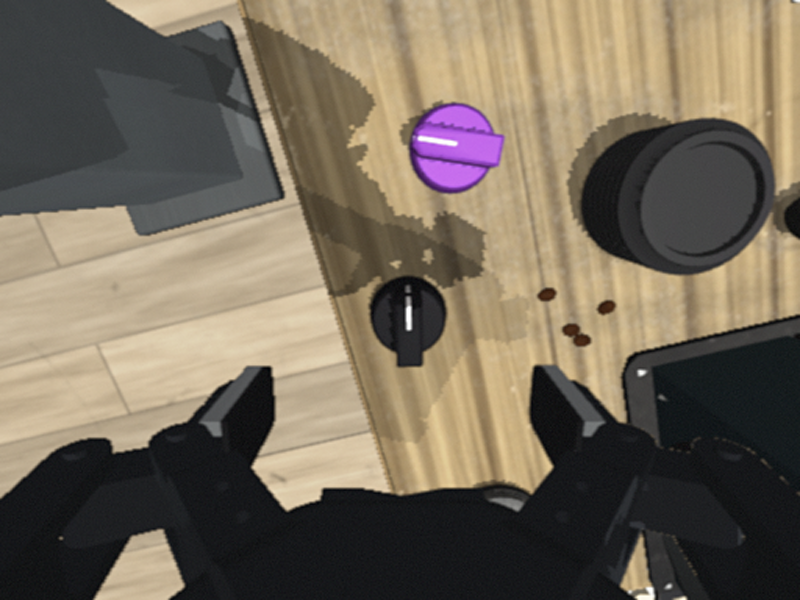

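The picture shows the black knob at (408,315) of 800×600. The white pointer line and tapered end are at the top (408,283), toward +y, and the square end is at (410,365). Next I measure its pose.

```bash
python3 - <<'E'
from h import *
c=load('w1.png'); k=.64
g=lambda u,v,z:ray(c,u*k,v*k,z)[:2]
a=g(408.3,283,34); b1=g(397.5,366,34); b2=g(422.5,366,34); b=(b1+b2)/2
print(a,b,'len',np.linalg.norm(a-b),'w',np.linalg.norm(b1-b2),'ang',np.degrees(np.arctan2(*(a-b)[::-1])))
u=(a-b)/np.linalg.norm(a-b); print('centre from ends',b+u*18.5)
l=g(371,315,16);r=g(445.5,315,16); print('skirt',(l+r)/2,np.linalg.norm(l-r))
w1=g(408,328,34); print('white ang',np.degrees(np.arctan2(*(a-w1)[::-1])))
E
```

```text
[ 425.16240115 -258.28310091] [ 415.3685379  -300.92850416] len 43.75557308381151 w 12.835335766192951 ang 77.06584086066333
centre from ends [ 419.50941545 -282.89788761]
skirt [ 420.09487687 -279.68481132] 40.271237094228084
white ang 75.55016788015958
```

```bash
python3 st.py 419.2 -281.5 -14.0
```

```text
t 2.3 pos [ 417.5 -276.9  111.9] yawY -14.38 tilt [ 0.0022 -0.0015] q [-0.7   0.05  1.69  0.    1.4  -0.45] F [-0.9 -0.5 -0.4] T [-0.02 -0.01 -0.01] op 1.001 gf 0.0
delta tool mm [-4.   2.8  0. ] rotz -0.007
```

```bash
python3 -m creep '[{"delta_pos":[-0.004,0.003,0.035],"rotation":[0,0,-0.007],"grip":1},{"delta_pos":[-0.004,0.003,0.06],"rotation":[0,0,-0.007],"grip":1},{"delta_pos":[-0.004,0.003,0.073],"rotation":[0,0,-0.007],"grip":1},{"delta_pos":[-0.004,0.003,0.073],"rotation":[0,0,-0.007],"grip":0.4},{"delta_pos":[-0.004,0.003,0.073],"rotation":[0,0,-0.007],"grip":0.4},{"delta_pos":[-0.004,0.003,0.073],"rotation":[0,0,-0.007],"grip":0.4},{"delta_pos":[-0.004,0.003,0.073],"rotation":[0,0,-0.007],"grip":0.4},{"delta_pos":[-0.004,0.003,0.073],"rotation":[0,0,-0.007],"grip":0.4}]'; python3 st.py 419.2 -281.5 -14.0; python3 - <<'E'
from h import *
c=snap('wrist','w2.png'); cv2.imwrite('pics/w2b.png',cv2.resize(c['img'][130:370,100:420,::-1],(800,600),interpolation=cv2.INTER_CUBIC))
E
```

```text
t: 3.1
tool_pos: [419.3, -282.4, 38.3]
eef_rot: [0.001, 0.788, 0.615, 0.0]
wrist_force: [0.2, 0.2, -0.3]
opening: 0.402
gripper_force: 0.0
t 3.1 pos [ 419.3 -282.4   38.3] yawY -14.04 tilt [ 0.0015 -0.0012] q [-0.7   0.13  1.76  0.    1.25 -0.46] F [ 0.2  0.2 -0.3] T [-0.03  0.01  0.05] op 0.402 gf 0.0
delta tool mm [ 0.8 -0.3 -0. ] rotz -0.001
```

View pics/w2b.png

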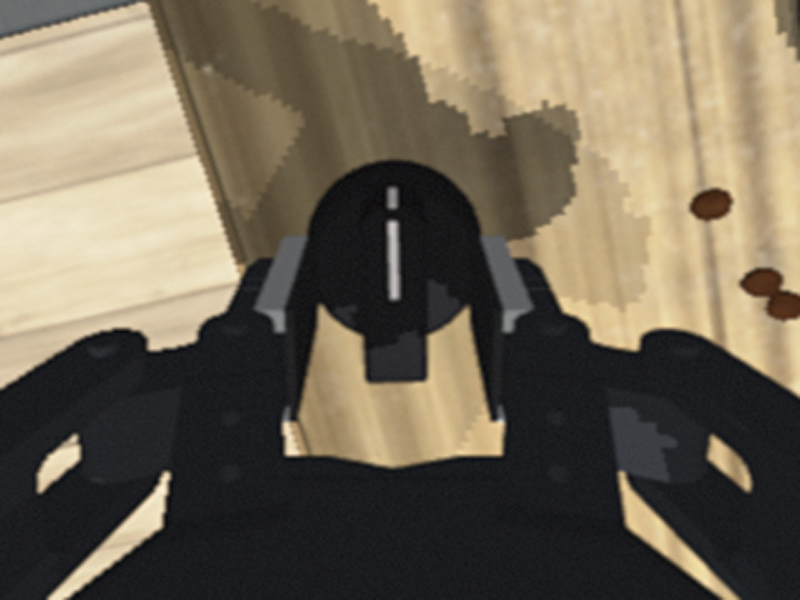

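The knob sits between the fingers. The bar's square end is at (366–427,381), and the pointer line runs over the pointer end's top edge at about (392,213). I check the bar's centre relative to the TCP.

```bash
python3 - <<'E'
from h import *
c=load('w2.png'); g=lambda u,v,z:ray(c,100+u/2.5-.3,130+v/2.5-.3,z)[:2]
a=g(392.5,213,34); b1=g(366,381,34); b2=g(427,381,34); b=(b1+b2)/2; n=np.linalg.norm
u=(a-b)/n(a-b); print(a,b,n(a-b),n(b1-b2),np.degrees(np.arctan2(u[1],u[0])),'c from blunt',b+u*18.5,'c from ptr',a-u*20.5)
l=g(308,235,16);r=g(481,235,16);f=g(394,160,16);print('skirt',(l+r)/2,n(l-r),'c from far',f-u*22)
E
```

```text
[ 423.56252901 -262.95127963] [ 415.11532196 -300.47936006] 38.46702650352619 13.140914878912026 77.31469185488596 c from blunt [ 419.17784887 -282.43092869] c from ptr [ 419.06080999 -282.95089277]
skirt [ 421.12527073 -274.77665511] 39.88716113435614 c from far [ 420.50613177 -278.75995514]
```

Knob centre is (419.1,-282.7) and the TCP (419.3,-282.4), with the bar length reading 38.5 against 39. That's centred, so I grip and lift.

```bash
python3 -m creep '[{"delta_pos":[0,0,0],"rotation":[0,0,0],"grip":0},{"delta_pos":[0,0,0],"rotation":[0,0,0],"grip":0},{"delta_pos":[0,0,0],"rotation":[0,0,0],"grip":0},{"delta_pos":[0,0,0],"rotation":[0,0,0],"grip":0},{"delta_pos":[0,0,0],"rotation":[0,0,0],"grip":0},{"delta_pos":[0,0,0],"rotation":[0,0,0],"grip":0},{"delta_pos":[0,0,-0.02],"rotation":[0,0,0],"grip":0},{"delta_pos":[0,0,-0.06],"rotation":[0,0,0],"grip":0},{"delta_pos":[0,0,-0.11],"rotation":[0,0,0],"grip":0},{"delta_pos":[0,0,-0.14],"rotation":[0,0,0],"grip":0}]'; python3 st.py 494 -48 -99.5; python3 - <<'E'
from h import *
c=snap('wrist','w3.png')
E
```

```text
t: 4.15
tool_pos: [419.4, -282.4, 180.3]
eef_rot: [0.002, 0.788, 0.615, 0.0]
wrist_force: [0.2, -0.5, 0.6]
opening: 0.145
gripper_force: 61.3
t 4.15 pos [ 419.4 -282.4  180.3] yawY -14.03 tilt [ 0.0025 -0.0019] q [-0.7   0.01  1.59  0.    1.54 -0.46] F [ 0.2 -0.5  0.6] T [-0.03 -0.    0.  ] op 0.145 gf 61.3
delta tool mm [245.5  15.6  -0.3] rotz 1.492
```

Gripped. Next I carry it to a viewpoint beside the shaft, turned so the pointer faces about -9.5°, the off dot.

```bash
python3 -m creep '[{"delta_pos":[0.241,-0.044,0],"rotation":[0,0,1.49],"grip":0},{"delta_pos":[0.241,-0.044,0],"rotation":[0,0,1.49],"grip":0},{"delta_pos":[0.241,-0.044,0],"rotation":[0,0,1.49],"grip":0},{"delta_pos":[0.241,-0.044,0],"rotation":[0,0,1.49],"grip":0},{"delta_pos":[0.241,-0.044,0],"rotation":[0,0,1.49],"grip":0},{"delta_pos":[0.241,-0.044,0],"rotation":[0,0,1.49],"grip":0},{"delta_pos":[0.241,-0.044,0.03],"rotation":[0,0,1.49],"grip":0},{"delta_pos":[0.241,-0.044,0.03],"rotation":[0,0,1.49],"grip":0},{"delta_pos":[0.241,-0.044,0.03],"rotation":[0,0,1.49],"grip":0},{"delta_pos":[0.241,-0.044,0.03],"rotation":[0,0,1.49],"grip":0},{"delta_pos":[0.241,-0.044,0.03],"rotation":[0,0,1.49],"grip":0},{"delta_pos":[0.241,-0.044,0.03],"rotation":[0,0,1.49],"grip":0}]'; python3 st.py 494 -48 -99.5; python3 - <<'E'
from h import *
c=snap('wrist','w4.png'); p=proj(c,(494,-48,78)); print(p); p=p.astype(int)
x=max(0,min(p[0]-128,256)); y=max(0,min(p[1]-60,192)); print(x,y)
cv2.imwrite('pics/w4b.png',cv2.resize(c['img'][y:y+192,x:x+256,::-1],(800,600),interpolation=cv2.INTER_CUBIC))
E
```

```text
t: 5.4
tool_pos: [433.9, -37.3, 146.1]
eef_rot: [-0.0, 0.997, -0.082, -0.001]
wrist_force: [-0.4, -0.8, -0.1]
opening: 0.146
gripper_force: 61.2
t 5.4 pos [433.9 -37.3 146.1] yawY -99.39 tilt [-0.0022  0.0006] q [-0.22 -0.12  1.79  0.    1.48  1.52] F [-0.4 -0.8 -0.1] T [-0.02 -0.04  0.02] op 0.146 gf 61.2
delta tool mm [61.1  0.8 -0.1] rotz 0.002
[258.81997094 124.58432414]
130 64
```

View pics/w4b.png

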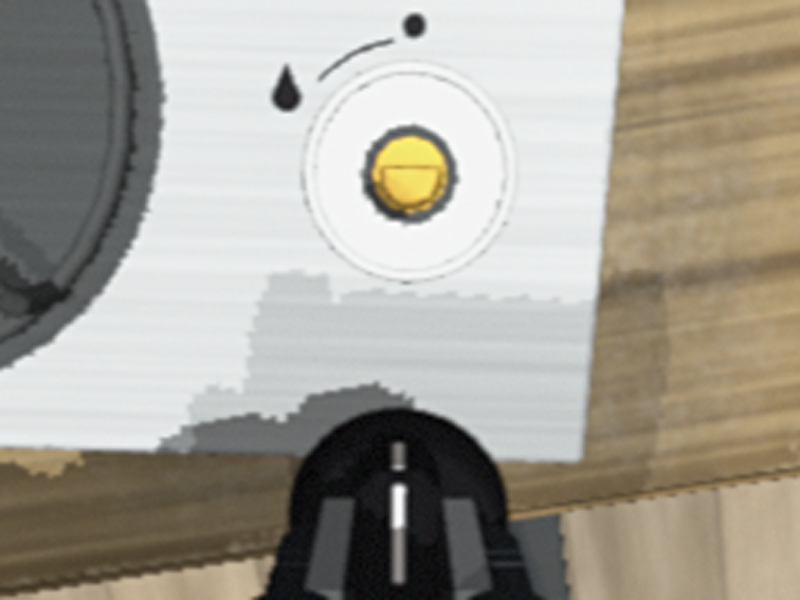

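The picture shows the brass shaft at (410,174) with its flat edge at v≈167 facing the dot at (414,25). The flame is at (286,90), and the plate's white ring is centred near (409.5,171.5). I work out the axis and angles.

```bash
python3 - <<'E'
from h import *
c=load('w4.png'); g=lambda u,v,z:ray(c,130+u/3.125-.34,64+v/3.125-.34,z)[:2]
V=np.array(c['view'],float);print('cam',-V[:3,:3].T@V[:3,3])
P=[g(303,171,55),g(516,171,55),g(409.5,60,55),g(409.5,283,55)]
o1=(P[0]+P[1])/2;o2=(P[2]+P[3])/2;print('ring',o1,o2,np.linalg.norm(P[0]-P[1]),np.linalg.norm(P[2]-P[3]))
Q=[g(363,174,55),g(457,174,55),g(410,125,55),g(410,222,55)];print('hole',(Q[0]+Q[1])/2,(Q[2]+Q[3])/2)
o=(o1[0]+0, o1[1]); o=np.array([o2[0],o1[1]])
d=g(414,25,55);f=g(286,92,55);A=lambda v:np.degrees(np.arctan2(v[1],v[0]))
print('dot',d,A(d-o),np.linalg.norm(d-o),'flame',A(f-o),np.linalg.norm(f-o))
e1=g(384,167,78);e2=g(441,167,78);n=e1-e2;print('flat edge',(e1+e2)/2,np.linalg.norm(n),'normal',A(n)-90)
s=g(372,175,78);t=g(448,175,78);print(s,t,np.linalg.norm(s-t))
r1=g(623,60,55);r2=g(582,460,55);print('right edge',A(r1-r2), 'front', A(g(582,461,55)-g(100,449,55)))
E
```

```text
cam [499.67114236 -47.52647466 270.27300493]
ring [497.62566642 -50.20884847] [496.63650683 -50.04755639] 51.96035624493473 52.62154228600286
hole [496.90766138 -50.21518285] [496.85890215 -50.20682248]
dot [529.99390657 -56.45512701] -10.60599214629206 33.93717891733313 flame 47.83154823660922 35.300088899053904
flat edge [498.56927954 -50.69719471] 12.40439125735375 normal -9.303465875230174
[498.33486524 -41.71396268] [495.65451105 -58.07489426] 16.57903437167274
right edge -11.565017606219678 front -100.82854216038352
```

```bash
python3 - <<'E'
from h import *
c=load('w4.png'); g=lambda u,v,z:ray(c,130+u/3.125-.34,64+v/3.125-.34,z)
s=observe(); M=R.from_quat(np.roll(s['eef_rot'],-1)).as_matrix()
for v in(485,525): print(M.T@(g(399.5,v,s['tool_pos'][2]-4.3)-s['tool_pos']))
# top pointer edge ~v=477 should be tool x=20.5
print(M.T@(g(399.5,477,s['tool_pos'][2]-4.3)-s['tool_pos']))
E
python3 st.py 496.9 -50.2 -100.7
```

```text
[16.84398969 -0.22791651  4.26733919]
[ 9.8982186  -0.22371899  4.28083298]
[18.2110035  -0.22874264  4.26468345]
t 5.45 pos [434.  -37.3 146.3] yawY -99.31 tilt [-0.0019  0.0006] q [-0.22 -0.13  1.79  0.    1.48  1.52] F [ 0.1  0.3 -1.4] T [-0.03 -0.01 -0.01] op 0.142 gf 61.2
delta tool mm [64.2  2.5 -0.1] rotz 0.024
```

```bash
python3 -m creep '[{"delta_pos":[0.04,0.0025,0],"rotation":[0,0,0.024],"grip":0},{"delta_pos":[0.0645,0.0025,0],"rotation":[0,0,0.024],"grip":0},{"delta_pos":[0.0645,0.0025,0.022],"rotation":[0,0,0.024],"grip":0},{"delta_pos":[0.0645,0.0025,0.022],"rotation":[0,0,0.024],"grip":0},{"delta_pos":[0.0645,0.0025,0.022],"rotation":[0,0,0.024],"grip":0},{"delta_pos":[0.0645,0.0025,0.022],"rotation":[0,0,0.024],"grip":0}]'; python3 st.py 497.2 -50.3 -100.7;  python3 - <<'E'
from h import *
c=snap('side','s5.png'); p=proj(c,(497,-50,78)).astype(int); print(p)
cv2.imwrite('pics/s5b.png',cv2.resize(c['img'][p[1]-40:p[1]+20,p[0]-40:p[0]+40,::-1],(800,600),interpolation=cv2.INTER_CUBIC))
E
```

```text
t: 6.05
tool_pos: [497.7, -50.5, 125.9]
eef_rot: [-0.0, 0.996, -0.094, 0.0]
wrist_force: [0.4, -0.1, -0.6]
opening: 0.147
gripper_force: 61.2
t 6.05 pos [497.7 -50.5 125.9] yawY -100.75 tilt [ 0.0006 -0.    ] q [-0.21  0.04  1.68  0.    1.43  1.54] F [ 0.4 -0.1 -0.6] T [-0.   -0.01 -0.04] op 0.147 gf 61.2
delta tool mm [-0.5 -0.1 -0. ] rotz -0.001
[247 206]
```

View pics/s5b.png

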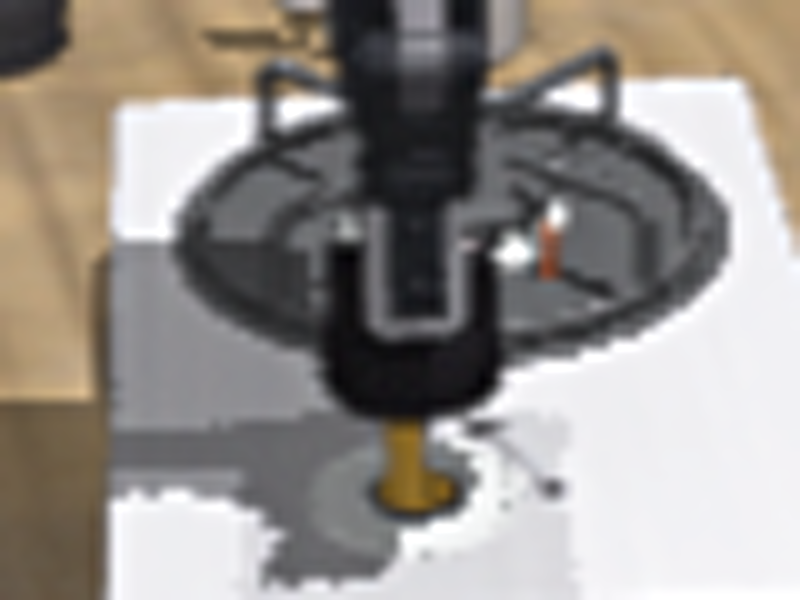

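The side view shows the knob (columns 325–500) centred over the shaft (387–428, hole 378–460). I descend slowly, watching the force.

```bash
python3 -m creep '[{"delta_pos":[-0.0004,0,0.003],"rotation":[0,0,0],"grip":0},{"delta_pos":[-0.0004,0,0.006],"rotation":[0,0,0],"grip":0},{"delta_pos":[-0.0004,0,0.009],"rotation":[0,0,0],"grip":0},{"delta_pos":[-0.0004,0,0.011],"rotation":[0,0,0],"grip":0},{"delta_pos":[-0.0004,0,0.013],"rotation":[0,0,0],"grip":0},{"delta_pos":[-0.0004,0,0.014],"rotation":[0,0,0],"grip":0},{"delta_pos":[-0.0004,0,0.015],"rotation":[0,0,0],"grip":0},{"delta_pos":[-0.0004,0,0.015],"rotation":[0,0,0],"grip":0}]'; python3 st.py 497.2 -50.3 -100.7
```

```text
t: 6.9
tool_pos: [497.3, -50.4, 110.1]
eef_rot: [-0.0, 0.996, -0.094, -0.0]
wrist_force: [0.0, 0.4, -1.1]
opening: 0.151
gripper_force: 61.2
t 6.9 pos [497.3 -50.4 110.1] yawY -100.78 tilt [-0.0003  0.0001] q [-0.21  0.05  1.7   0.    1.4   1.54] F [ 0.   0.4 -1.1] T [-0.04  0.06 -0.03] op 0.151 gf 61.2
delta tool mm [-0.1 -0.1  0. ] rotz -0.001
```

It's 6 mm in with no contact force, so the flats match. Continuing home.

```bash
python3 -m creep '[{"delta_pos":[0,0,0.002],"rotation":[0,0,0],"grip":0},{"delta_pos":[0,0,0.004],"rotation":[0,0,0],"grip":0},{"delta_pos":[0,0,0.006],"rotation":[0,0,0],"grip":0},{"delta_pos":[0,0,0.007],"rotation":[0,0,0],"grip":0},{"delta_pos":[0,0,0.008],"rotation":[0,0,0],"grip":0},{"delta_pos":[0,0,0.008],"rotation":[0,0,0],"grip":0}]'; python3 st.py 497.2 -50.3 -100.7
```

```text
t: 7.5
tool_pos: [497.4, -50.4, 102.7]
eef_rot: [-0.0, 0.996, -0.094, 0.0]
wrist_force: [-1.5, 0.4, 1.9]
opening: 0.147
gripper_force: 61.5
t 7.5 pos [497.4 -50.4 102.7] yawY -100.78 tilt [0.     0.0001] q [-0.21  0.05  1.7   0.    1.38  1.54] F [-1.5  0.4  1.9] T [ 0.06  0.2  -0.  ] op 0.147 gf 61.5
delta tool mm [-0.2 -0.1  0. ] rotz -0.001
```

Contact is beginning at the expected home height. Now I push in.

```bash
python3 -m creep '[{"delta_pos":[0,0,0.002],"rotation":[0,0,0],"grip":0},{"delta_pos":[0,0,0.003],"rotation":[0,0,0],"grip":0},{"delta_pos":[0,0,0.004],"rotation":[0,0,0],"grip":0},{"delta_pos":[0,0,0.005],"rotation":[0,0,0],"grip":0},{"delta_pos":[0,0,0.0055],"rotation":[0,0,0],"grip":0},{"delta_pos":[0,0,0.006],"rotation":[0,0,0],"grip":0},{"delta_pos":[0,0,0.006],"rotation":[0,0,0],"grip":0}]'; python3 st.py 497.2 -50.3 -100.7
```

```text
t: 8.2
tool_pos: [497.6, -50.5, 96.8]
eef_rot: [-0.0, 0.996, -0.094, 0.0]
wrist_force: [-1.6, 0.8, 6.5]
opening: 0.146
gripper_force: 62.0
t 8.2 pos [497.6 -50.5  96.8] yawY -100.78 tilt [ 0.0006 -0.    ] q [-0.21  0.06  1.71  0.    1.37  1.54] F [-1.6  0.8  6.5] T [0.08 0.41 0.02] op 0.146 gf 62.0
delta tool mm [-0.4 -0.1 -0. ] rotz -0.001
```

Reading 6.5 N (spring 3.6–7.2 N) after 6 mm of travel, so it's pushed in. I turn anticlockwise while keeping the push.

```bash
python3 -m creep '[{"delta_pos":[-0.0003,0,0.001],"rotation":[0,0,0],"grip":0},{"delta_pos":[-0.0003,0,0.001],"rotation":[0,0,-0.1],"grip":0},{"delta_pos":[-0.0003,0,0.001],"rotation":[0,0,-0.2],"grip":0},{"delta_pos":[-0.0003,0,0.001],"rotation":[0,0,-0.3],"grip":0},{"delta_pos":[-0.0003,0,0.001],"rotation":[0,0,-0.4],"grip":0},{"delta_pos":[-0.0003,0,0.001],"rotation":[0,0,-0.5],"grip":0},{"delta_pos":[-0.0003,0,0.001],"rotation":[0,0,-0.6],"grip":0},{"delta_pos":[-0.0003,0,0.001],"rotation":[0,0,-0.7],"grip":0},{"delta_pos":[-0.0003,0,0.001],"rotation":[0,0,-0.8],"grip":0},{"delta_pos":[-0.0003,0,0.001],"rotation":[0,0,-0.9],"grip":0},{"delta_pos":[-0.0003,0,0.001],"rotation":[0,0,-0.9],"grip":0}]'; python3 st.py 497.2 -50.3 -40.8
```

```text
t: 9.3
tool_pos: [498.2, -49.8, 96.6]
eef_rot: [0.0, 0.937, 0.349, 0.002]
wrist_force: [-0.9, 1.9, 6.4]
opening: 0.148
gripper_force: 62.3
t 9.3 pos [498.2 -49.8  96.6] yawY -49.12 tilt [0.0033 0.0011] q [-0.21  0.06  1.71  0.    1.37  0.64] F [-0.9  1.9  6.4] T [0.42 0.21 0.02] op 0.148 gf 62.3
delta tool mm [-1.1 -0.3 -0. ] rotz -0.145
```

```bash
python3 -m creep '[{"delta_pos":[-0.0005,0,0.0007],"rotation":[0,0,-0.08],"grip":0},{"delta_pos":[-0.0005,0,0.0007],"rotation":[0,0,-0.15],"grip":0},{"delta_pos":[-0.0005,0,0.0007],"rotation":[0,0,-0.2],"grip":0},{"delta_pos":[-0.0005,0,0.0007],"rotation":[0,0,-0.24],"grip":0},{"delta_pos":[-0.0005,0,0.0007],"rotation":[0,0,-0.28],"grip":0},{"delta_pos":[-0.0005,0,0.0007],"rotation":[0,0,-0.28],"grip":0}]'; python3 st.py 497.2 -50.3 -40.8
```

```text
t: 9.9
tool_pos: [498.0, -49.7, 96.5]
eef_rot: [-0.0, 0.879, 0.476, 0.002]
wrist_force: [-1.7, 3.2, 10.0]
opening: 0.147
gripper_force: 62.6
t 9.9 pos [498.  -49.7  96.5] yawY -33.13 tilt [0.0037 0.0021] q [-0.21  0.06  1.71  0.    1.37  0.36] F [-1.7  3.2 10. ] T [ 0.66  0.32 -0.1 ] op 0.147 gf 62.6
delta tool mm [-1.  -0.3 -0. ] rotz 0.134
```

```bash
python3 -m creep '[{"delta_pos":[0,0,0],"rotation":[0,0,-0.04],"grip":0},{"delta_pos":[0,0,0],"rotation":[0,0,-0.08],"grip":0},{"delta_pos":[0,0,0],"rotation":[0,0,-0.08],"grip":0},{"delta_pos":[0,0,0],"rotation":[0,0,-0.08],"grip":0}]'; python3 st.py 497.2 -50.3 -40.8; python3 - <<'E'
from h import *
c=snap('wrist','w6.png')
cv2.imwrite('pics/w6b.png',cv2.resize(c['img'][64:304,96:416,::-1],(800,600),interpolation=cv2.INTER_CUBIC))
E
```

```text
t: 10.3
tool_pos: [497.9, -49.6, 96.5]
eef_rot: [-0.0, 0.86, 0.511, 0.002]
wrist_force: [-1.5, 3.5, 9.9]
opening: 0.144
gripper_force: 62.6
t 10.3 pos [497.9 -49.6  96.5] yawY -28.58 tilt [0.0035 0.0022] q [-0.21  0.06  1.71  0.    1.37  0.28] F [-1.5  3.5  9.9] T [ 0.62  0.34 -0.09] op 0.144 gf 62.6
delta tool mm [-0.9 -0.3 -0. ] rotz 0.213
```

View pics/w6b.png

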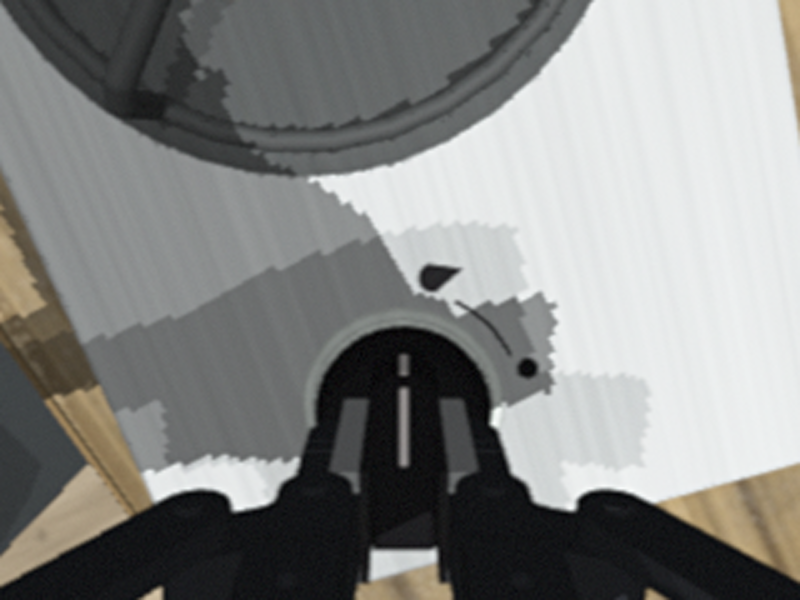

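The pointer has passed slightly beyond the flame (437,277), which the play explains, but the torque hasn't risen clearly yet. I turn a little more until the stop is felt.

```bash
python3 -m creep '[{"delta_pos":[0,0,0],"rotation":[0,0,-0.04],"grip":0},{"delta_pos":[0,0,0],"rotation":[0,0,-0.07],"grip":0},{"delta_pos":[0,0,0],"rotation":[0,0,-0.07],"grip":0}]'; python3 st.py 497.2 -50.3 -40.8; python3 - <<'E'
from h import *
c=snap('wrist','w7.png')
cv2.imwrite('pics/w7b.png',cv2.resize(c['img'][184:264,206:312,::-1],(795,600),interpolation=cv2.INTER_CUBIC))
E
```

```text
t: 10.65
tool_pos: [497.8, -49.6, 96.5]
eef_rot: [-0.0, 0.841, 0.541, 0.002]
wrist_force: [-2.2, 3.9, 9.9]
opening: 0.143
gripper_force: 62.7
t 10.65 pos [497.8 -49.6  96.5] yawY -24.55 tilt [0.0033 0.0023] q [-0.21  0.06  1.71  0.    1.37  0.21] F [-2.2  3.9  9.9] T [ 0.72  0.37 -0.11] op 0.143 gf 62.7
delta tool mm [-0.9 -0.3 -0. ] rotz 0.284
```

View pics/w7b.png

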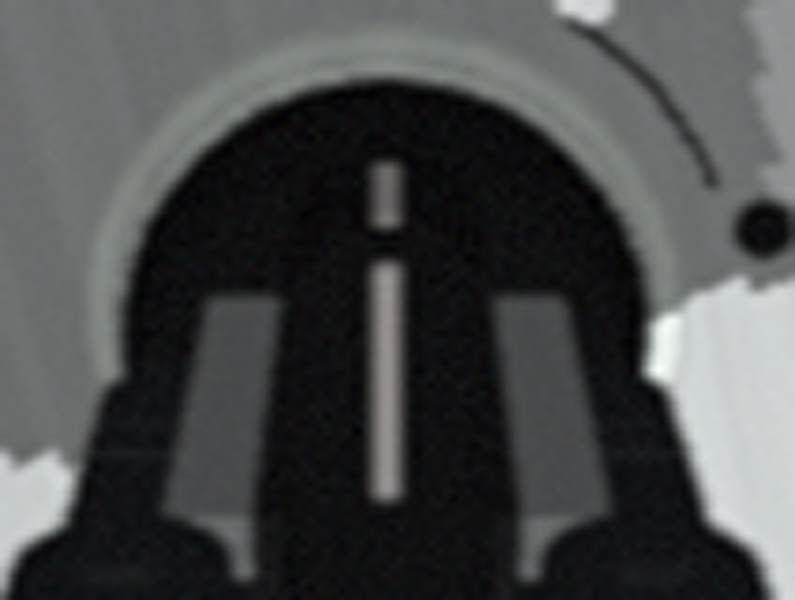

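The pointer line at (387,160–500) is still centred between the pads (283/492), so there's no slip in the grip. The knob is about 0.26–0.28 rad past 60°, which roughly uses up the play. I recentre laterally and read averaged torque.

```bash
python3 -m creep '[{"delta_pos":[-0.0007,-0.0003,0.0],"rotation":[0,0,0],"grip":0},{"delta_pos":[-0.0007,-0.0003,0.0],"rotation":[0,0,0],"grip":0},{"delta_pos":[-0.0007,-0.0003,0.0],"rotation":[0,0,0],"grip":0}]' >/dev/null; python3 st.py 497.2 -50.3 -40.8; cat > av.py <<'E'
from h import *
T=[];F=[]
for i in range(5):
    camera('wrist'); s=observe(); T.append(s['wrist_torque']);F.append(s['wrist_force'])
print(np.round(np.mean(T,0),3),np.round(np.std(T,0),3),np.round(np.mean(F,0),2),s['t'])
E
python3 av.py
```

```text
t 11.0 pos [497.8 -49.7  96.5] yawY -24.57 tilt [0.0047 0.0033] q [-0.22  0.06  1.71  0.    1.37  0.21] F [-0.9  5.3  9. ] T [ 0.91  0.15 -0.08] op 0.147 gf 62.6
delta tool mm [-0.8 -0.2 -0. ] rotz 0.283
[ 0.895  0.139 -0.062] [0.038 0.005 0.017] [-1.27  4.77  8.97] 11.25
```

```bash
python3 -m creep '[{"delta_pos":[0,0,0],"rotation":[0,0,-0.03],"grip":0},{"delta_pos":[0,0,0],"rotation":[0,0,-0.05],"grip":0},{"delta_pos":[0,0,0],"rotation":[0,0,-0.05],"grip":0}]' >/dev/null; python3 st.py 497.2 -50.3 -40.8; python3 av.py
```

```text
t 11.55 pos [497.8 -49.6  96.6] yawY -21.7 tilt [0.0048 0.0034] q [-0.22  0.06  1.71  0.    1.37  0.16] F [-0.3  5.3  9.3] T [ 0.88  0.14 -0.12] op 0.142 gf 62.6
delta tool mm [-0.8 -0.3 -0. ] rotz 0.333
[ 0.94  0.11 -0.11] [0.032 0.023 0.03 ] [-0.44  5.19  8.98] 11.8
```

```bash
python3 - <<'E'
from h import *
snap('wrist','w8.png')
for f in('w2.png','w3.png','w4.png','w6.png','w7.png','w8.png'):
    c=load(f);g=cv2.cvtColor(c['img'],cv2.COLOR_RGB2GRAY).astype(float)[:, 250:266]
    us=[];vs=[]
    for v in list(range(206,214))+list(range(220,250)):
        w=np.clip(g[v]-60,0,None)
        if w.max()>20: us.append(250+(w*np.arange(16)).sum()/w.sum()); vs.append(v)
    p=np.polyfit(vs,us,1); r=g[205:256,7:9].mean(1); print(f,len(us),'slope',round(p[0],4),'u@225',round(np.polyval(p,225),2),'line rows',[205+i for i in np.where(r>60)[0]][::1][0:3],[205+i for i in np.where(r>60)[0]][-1:])
E
```

```text
w2.png 38 slope 0.0195 u@225 256.82 line rows [np.int64(205), np.int64(206), np.int64(207)] [np.int64(249)]
w3.png 38 slope -0.0006 u@225 257.06 line rows [np.int64(205), np.int64(206), np.int64(207)] [np.int64(250)]
w4.png 38 slope -0.0004 u@225 257.07 line rows [np.int64(206), np.int64(207), np.int64(208)] [np.int64(250)]
w6.png 38 slope 0.0008 u@225 257.06 line rows [np.int64(206), np.int64(207), np.int64(208)] [np.int64(250)]
w7.png 38 slope 0.0012 u@225 257.06 line rows [np.int64(206), np.int64(207), np.int64(208)] [np.int64(250)]
w8.png 38 slope -0.001 u@225 257.13 line rows [np.int64(206), np.int64(207), np.int64(208)] [np.int64(250)]
```

The pointer line's slope and position haven't changed in any wrist image, so the knob turned rigidly with the tool by about 1.38 rad and is bearing on the stop, which gives softly. I ease off a little of the overturn and keep it against the stop.

```bash
python3 -m creep '[{"delta_pos":[0.0004,0.0003,0],"rotation":[0,0,0.04],"grip":0},{"delta_pos":[0.0004,0.0003,0],"rotation":[0,0,0.06],"grip":0},{"delta_pos":[0.0004,0.0003,0],"rotation":[0,0,0.06],"grip":0}]' >/dev/null; python3 st.py 497.2 -50.3 -40.8; python3 av.py; python3 - <<'E'
from h import *
a=snap('side','s9.png');w=snap('wrist','w9.png')
b=load('side0.png');t0=load('top0.png');t=snap('top','t9.png')
p=proj(a,(497,-50,66)).astype(int)
L=cv2.resize(a['img'][p[1]-30:p[1]+30,p[0]-40:p[0]+40],(400,300),interpolation=cv2.INTER_CUBIC)
L2=cv2.resize(t['img'][140:260,110:400],(400,300)) 
W=cv2.resize(w['img'][64:304,96:416],(400,300));W2=cv2.resize(a['img'][130:330,180:400],(400,300))
cv2.imwrite('pics/fin.png',np.vstack([np.hstack([L,L2]),np.hstack([W,W2])])[:,:,::-1])
E
```

```text
t 12.15 pos [498.  -49.7  96.5] yawY -25.15 tilt [0.004  0.0025] q [-0.21  0.06  1.71  0.    1.37  0.22] F [-1.6  3.3  9.8] T [0.78 0.23 0.07] op 0.147 gf 62.6
delta tool mm [-0.8 -0.5 -0. ] rotz 0.273
[ 0.765  0.265 -0.016] [0.03  0.016 0.042] [-1.2   3.89  9.23] 12.4
```

View pics/fin.png

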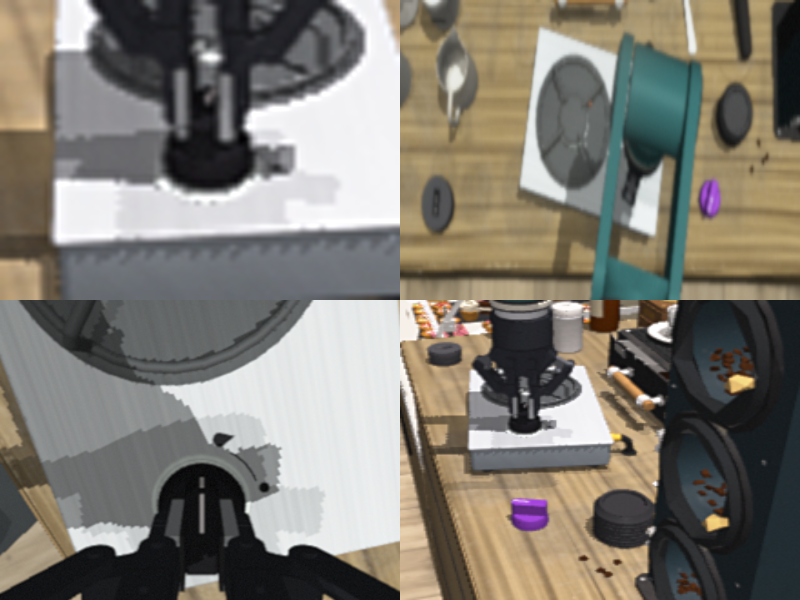

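The final picture shows the knob low on the plate with its pointer just beyond the flame mark, the fingers clamped on the bar, and the bystanders unmoved. I restore a light bearing on the stop and hand in.

```bash
python3 -m creep '[{"delta_pos":[0,0,0.0003],"rotation":[0,0,-0.03],"grip":0},{"delta_pos":[0,0,0.0003],"rotation":[0,0,-0.03],"grip":0},{"delta_pos":[0,0,0.0003],"rotation":[0,0,-0.03],"grip":0}]' >/dev/null; python3 st.py; python3 -c "
from plant import *
print(hand_in())"
```

```text
t 12.85 pos [498.  -49.7  96.5] yawY -23.43 tilt [0.0041 0.0026] q [-0.21  0.06  1.71  0.    1.37  0.19] F [-2.3  4.2 10.8] T [ 0.82  0.33 -0.07] op 0.143 gf 62.8
the job is handed in; nothing more can be done
None
```

The job is handed in at 12.9 s with the knob home on the shaft, gripped, pushed in (about 10 N) and turned anticlockwise past the flame mark; I inferred the 60° stop from the turn angle (about 1.35 rad), since the torque never rose sharply there.

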